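# Swing the bench microscope over a chip and clamp it

## Task

Swing the inspection microscope round on its column, by gently pushing its horizontal arm with a fingertip, until the lens stands right above the large square chip of the control board; then push the clamp lever on top of the column clockwise as far as it goes, so that the arm is locked there. Grip and lift nothing, keep your hand off the microscope head itself, and leave the boards and everything else on the bench where they are.

Things in the scene. Friction and masses are not known exactly. Their poses are not given: they have to be found in the camera images.
- stand: Boom stand of the microscope, fixed to the bench: white base plate 200 x 180 x 18 mm with an upright steel column 25 mm thick. Origin on the column's axis at bench height; z up; its -x is the direction in which the horizontal arm points when joint boom reads 0. The column and all on it end 263 mm above the bench, the clamp lever's ball excepted.
- boom_pivot (a point): Point on the column's axis at the height of the horizontal arm's centre line (200 mm above the bench). The arm swings about the vertical line through it.
- boom (a joint): Swing of the microscope's horizontal arm about the column, rad: 0 along the stand's -x, growing counterclockwise seen from above, free from -1.1 to 1.1. Steady friction of about 0.45 N m (about 3.5 N of push 115 mm out); it does not spring back and stays where it is left.
- boom_bar (a point): Point on the horizontal arm, on its centre line, 115 mm out from the column's axis, 200 mm above the bench: a good place to push. The arm is a level round steel bar 20 mm thick, bare from 45 to 175 mm out, running straight from the column to the head; near the column it is held in a white block 48 mm thick.
- head: Microscope head at the arm's outer end, 240 mm from the column's axis: focus slide with two black knobs (beginning 175 mm out, 84 mm across), upright black zoom tube, ring light 68 mm in diameter underneath (its underside 96 mm above the bench), square camera on top reaching 294 mm above the bench. Not to be touched. Origin on the lens axis at bench height.
- lens (a point): Centre of the lens mouth at the bottom of the head, on the upright lens axis, 95 mm above the bench and 240 mm from the column's axis.
- lever (a joint): Turn of the clamp lever, rad: 0 fully loose, growing clockwise seen from above to the stop at 1.05 (locked). The lever turns about the column's axis; at 0 its arm points 2.007 rad (115 degrees) counterclockwise from the stand's +x, seen from above. It needs about 0.16 N m to move, growing to about 0.25 N m at the stop (about 4 N of push 65 mm out), and stays where it is left. It does not turn with the microscope's arm.
- lever_ball (a point): Centre of the black ball, 23 mm in diameter, at the end of the clamp lever, 84 mm from the column's axis and 261 mm above the bench. The lever's steel rod, 11 mm thick, rises evenly from 244 mm high at 17 mm from the axis to 260 mm high at 80 mm from the axis; under it lies the dark hub, 34 mm in diameter, from 224 mm to 254 mm high.
- chip (a point): Centre of the top of the large square chip, 26 x 26 x 3 mm and black, in the middle of the control board, 26 mm above the bench. As the arm swings, the lens passes within about 6 mm of the point straight above it.
- control_board: Control board: green circuit board 92 x 116 mm with low parts and one large square black chip in its middle, clamped in an aluminium board holder of 96 x 158 x 26 mm; loose on the bench, 0.7 kg. Origin on the bench under the chip; its y is the long way; parts reach 38 mm above the bench.
- power_board: Power supply board of the same size in the same kind of holder, with transformer, tall capacitors and a heat sink (51 mm high) and no large chip. Stands on the other side of the microscope. Origin on the bench under the board's middle.
- solder_reel: Reel of solder standing on end between the boards and the column, 54 mm in diameter, 52 mm high. Origin at the middle of its underside.
- flux_jar: Small white jar with black lid, 38 mm in diameter, 34 mm high. Origin at the middle of its underside.
- remote: White remote control lying flat, 150 x 46 x 20 mm. Origin at the middle of its underside, x the long way.
- fan_motor: White round fan motor, 110 mm in diameter and 74 mm high, its shaft pointing up to 140 mm. Origin at the middle of its underside.
- cleaner_bottle: Clear bottle of cleaner, 56 mm in diameter, 150 mm high. Origin at the middle of its underside.
- parts_tray: Grey open tray with six compartments, 120 x 160 x 30 mm. Origin at the middle of its underside.
- screwdriver: Screwdriver lying flat, 170 mm long, black handle. Origin under its middle, x along it.
Not all that is in view belongs to the job. Leave any blue look-alike of the control_board alone.

How it is judged:
By the outcome, as a careful person would: the job done as asked, in the order asked, and still so for the second after the job is handed in, with the robot touching nothing.
It also fails if it takes over 51 s, if anything falls off the work surface, if the arm or the gripper's body presses on something with over 40 N, if the wrist force passes 120 N, or if a joint passes its speed limit or range.

## Robot

A 6-joint arm with a two-finger parallel gripper is mounted at the origin on the work surface. World frame = base frame: x ahead of the robot, y to its left, z up, the work surface at z = 0. Lengths are in mm, angles in rad, forces in N, time in s.
With the tool pointing down it reaches from about 325 to 1000 mm from the base axis. Payload 5.1 kg.
Tool frame: the origin (TCP) lies midway between the tips of the shut fingers; the grasp point (between the pads) lies 19 mm behind it; z points along the fingers, y is the line along which they close (so a half turn about z gives the same grasp; the last joint's range is limited). The gripper opens to 85 mm and grips with 20 to 120 N. Pads are 22 mm wide; open, the fingers measure 114 mm over their backs; the gripper's body (76 mm by 85 mm) begins 54 mm behind the grasp point. The pads swing forward as they close: fully open they stand 13 mm farther back than shut.
Start: joints at [1.133, 0.124, 1.65, -0, 1.367, -0.083], TCP at [225.832, 609.495, 231.322] pointing down, gripper open.
Joint ranges: [-2.61, 2.61], [-1.02, 2.33], [0.03, 2.71], [-1.35, 4.49], [0.32, 2.68], [-2.91, 2.91]. Speed limits (rad/s): [2.57, 2.57, 3.14, 3.14, 3.14, 3.14].

## Interface

Orientations are given as [roll, pitch, yaw] about the fixed x, y, z axes, in that order (R = Rz(yaw) Ry(pitch) Rx(roll)).
In Python, from cell import manip, camera, camera_params gives the robot as it stands. The module is installed in compiled form; this text tells all that it offers.
- The arm moves only by the tool step_arm, never from a script. Its argument "motion" is a list of rows, each an object of numbers: "wx", "wy", "wz": the turn, a rotation vector about the tool's x, y, z in rad; "x", "y", "z": the shift along the tool's x, y, z in cm; "hand": the opening, from 0 (shut) to 1 (fully open). In form: [{"wx": .., "wy": .., "wz": .., "x": .., "y": .., "z": .., "hand": ..}, ...]. A call has 1 to 10 rows; each row is the pose to reach, as a shift and turn from the pose commanded when the call began, along the tool's axes at that moment; what a row does not reach only later rows make up. A row lasts 1/12 s, in which the tool goes at most 41.7 mm and 7.16 degrees, less where a joint would pass 70% of its speed; a pose out of reach is approached as far as the arm can. A call with a gripper value outside its range is refused whole. The fingers move at their own pace and stop on an object; "force" is the grip in N (left out, the last holds). Time passes only in rows, so rows that repeat a pose let the fingers close. It gives the time, the measured TCP pose, the force, the opening and the grip force at its end, in the units of the state.
- manip.state(): the state, without advancing time (a new reading comes with each control period).
- camera(name): name is "scene" or "side" or "wrist"; returns the picture (480x640x3 uint8, blue, green, red); there is no depth.
- camera_params(name): a dict with "fx", "fy", "cx", "cy" (pixels), "world_to_cam" (4x4, takes a point from world to camera coordinates); the wrist camera has in their place "hand_eye" (4x4, takes a point from camera to tool coordinates, whose origin is the TCP and whose axes are the flange's). Camera axes: x right, y up, looking along -z (the intrinsics and any distortion apply to the point x, -y, -z); pixel columns grow to the right and rows downward; lengths in mm; the calibration is good to about 2 mm. A picture is of the moment at which its call begins: read the wrist's pose just before it. camera_params takes no time and is no camera call.
- manip.job_done(): hands the job in; it is judged then, once.
The state is a dict: "clock": time; "q": joint angles; "joint_velocities": joint speeds; "effort": joint torques, N m; "eef_pos": TCP position; "eef_rot": TCP orientation; "ft_force": force on the tool from outside, world axes, zero at the start; "wrist_torque": the same for the moment, N m; "finger_gap": opening from 0.0 (shut) to 1.0 (fully open); "gripper_force": force on a finger pad.
Only numpy, scipy, OpenCV 4.12 (cv2) and the standard library are available. Lean on these libraries where they do the work, as an engineer would, in place of code of your own. Each camera call takes 0.05 s, during which the arm holds its last target. There are 200 camera calls.

## Working session

There is one attempt and no reset: what is moved stays moved. The work goes in short steps, Python scripts to look and compute and a tool call to move; the robot and the scene stay as the last step left them, time stands still between calls to the robot, and variables do not carry over. Pictures are saved under pics/ and viewed, at most 11 in all, crops included, and the job is handed in when it is done.

Besides the shell and the picture viewer there is one more tool, called after "Call:" in YAML: its name, and indented under it one key for each argument. step_arm: Moves the arm, as the interface text tells. Its arguments: {"type":"object","properties":{"motion":{"type":"array"},"force":{"type":"number"}},"required":["motion"]}

```bash
mkdir -p pics; cat > h.py <<'E'
import numpy as np, cv2
from cell import manip, camera, camera_params
def proj(p,P):
    c=P["world_to_cam"]@np.append(p,1); return np.array([P["cx"]+P["fx"]*c[0]/-c[2],P["cy"]-P["fy"]*c[1]/-c[2]])
def ray(uv,P):
    M=np.linalg.inv(np.array(P["world_to_cam"])); d=np.array([(uv[0]-P["cx"])/P["fx"],-(uv[1]-P["cy"])/P["fy"],-1])
    return M[:3,3],M[:3,:3]@d
def onz(uv,P,z):
    o,d=ray(uv,P); return o+d*(z-o[2])/d[2]
E
python3 - <<'E'
from h import *
for n in("scene","side"):
    cv2.imwrite(f"pics/{n}0.png",camera(n)); P=camera_params(n); print(n,{k:np.round(v,3).tolist() for k,v in P.items() if not isinstance(v,str)})
    print(np.linalg.inv(P["world_to_cam"])[:3,3])
print(manip.state())
E
```

```text
scene {'fx': 478.57, 'fy': 478.57, 'cx': 318.06, 'cy': 239.611, 'world_to_cam': [[-0.128, 0.992, 0.013, 42.533], [-0.605, -0.088, 0.791, 192.541], [0.786, 0.094, 0.611, -1647.952], [0.0, 0.0, 0.0, 1.0]]}
[1416.92143904  129.05347508  854.5792898 ]
side {'fx': 495.727, 'fy': 495.727, 'cx': 322.309, 'cy': 240.731, 'world_to_cam': [[-0.962, -0.272, 0.012, 483.992], [0.207, -0.705, 0.679, -223.154], [-0.177, 0.655, 0.735, -1223.951], [0.0, 0.0, 0.0, 1.0]]}
[ 295.88157745  776.44848342 1044.83660515]
{'clock': 0.1, 'q': array([ 1.13338687e+00,  1.24421381e-01,  1.65154988e+00,  2.20757200e-05,
        1.36748473e+00, -8.25882870e-02]), 'joint_velocities': array([-0.00174471, -0.00095064, -0.00397156,  0.00011768,  0.00034198,
       -0.00017997]), 'effort': array([ 1.16155596e-03, -4.24927747e+01, -3.66656721e+01, -3.86832471e-05,
        3.84612009e-03, -8.00025987e-06]), 'eef_pos': array([225.60455513, 609.00333436, 230.18055814]), 'eef_rot': array([-3.13973745e+00, -1.75254038e-04,  2.78676685e+00]), 'ft_force': array([-1.54719253e-04, -4.28627783e-01, -1.23905815e+00]), 'wrist_torque': array([0.0084039 , 0.00441422, 0.00712815]), 'gripper_force': 0.0, 'finger_gap': 0.999190901052879}
```

View pics/scene0.png

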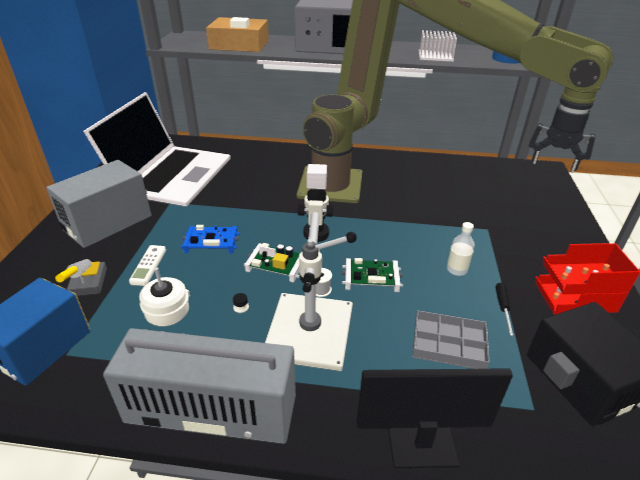

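View pics/side0.png

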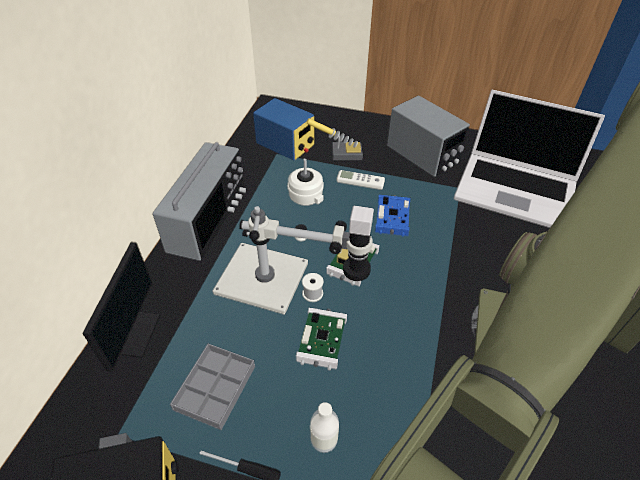

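```bash
python3 - <<'E'
from h import *
a=cv2.imread("pics/scene0.png");b=cv2.imread("pics/side0.png")
c=cv2.resize(a[160:370,225:425],None,fx=2,fy=2,interpolation=cv2.INTER_CUBIC)
d=cv2.resize(b[190:400,200:400],None,fx=2,fy=2,interpolation=cv2.INTER_CUBIC)
cv2.imwrite("pics/crop.png",np.hstack([c,d]))
PS,PD=camera_params("scene"),camera_params("side")
def tri(u,v):
    o1,d1=ray(u,PS);o2,d2=ray(v,PD);A=np.array([d1,-d2]).T;t=np.linalg.lstsq(A,o2-o1,rcond=None)[0]
    p,q=o1+d1*t[0],o2+d2*t[1];return (p+q)/2,np.linalg.norm(p-q)
# plate corners: white mask
for n,im,P,seed in(("scene",a,PS,(330,345)),("side",b,PD,(240,280))):
    m=((im.min(2)>150)).astype(np.uint8)
    m=cv2.morphologyEx(m,cv2.MORPH_OPEN,np.ones((3,3)))
    k,l=cv2.connectedComponents(m); m=(l==l[seed[1],seed[0]]).astype(np.uint8)
    cs=max(cv2.findContours(m,0,2)[0],key=cv2.contourArea)
    print(n,cv2.boundingRect(cs),cv2.contourArea(cs))
    # green board / chip
    h=cv2.cvtColor(im,cv2.COLOR_BGR2HSV); g=cv2.inRange(h,(45,90,30),(75,255,255))
    s=cv2.connectedComponentsWithStats(g)
    print([ (x[:5].tolist()) for x in s[2][1:] if x[4]>60])
print("chip rough",onz((376,269),PS,26),onz((322,335),PD,26))
print("column base",onz((311,321),PS,18),onz((265,275),PD,18))
E
```

```text
scene (232, 293, 120, 100) 5915.5
[[259, 252, 40, 23, 270], [351, 260, 44, 25, 608]]
side (214, 244, 94, 69) 3716.0
[[330, 255, 13, 15, 76], [299, 313, 46, 46, 978]]
chip rough [455.29272663 169.14595576  26.        ] [458.3528614  161.69570246  26.        ]
column base [653.31638759  24.47732877  18.        ] [654.60668811  22.08137636  18.        ]
```

View pics/crop.png

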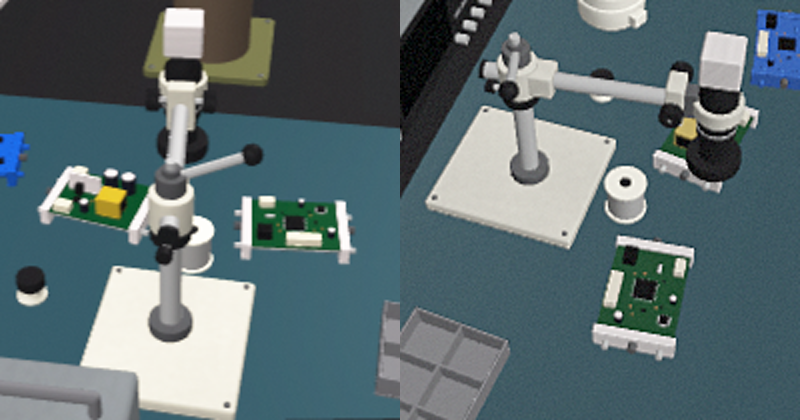

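```bash
cat >> h.py <<'E'
PS,PD=camera_params("scene"),camera_params("side")
def tri(u,v):
    o1,d1=ray(u,PS);o2,d2=ray(v,PD);A=np.array([d1,-d2]).T;t=np.linalg.lstsq(A,o2-o1,rcond=None)[0]
    p,q=o1+d1*t[0],o2+d2*t[1];return np.round((p+q)/2,1),round(np.linalg.norm(p-q),1)
E
python3 - <<'E'
from h import *
a=cv2.imread("pics/scene0.png");b=cv2.imread("pics/side0.png")
S=lambda x,y:(225+x/2,160+y/2)
D=lambda x,y:(200+(x-400)/2,190+y/2)
print("ball",tri(S(253,154),D(513,91)),onz(S(253,154),PS,261),onz(D(513,91),PD,261))
print("top",tri(S(170,168),D(514,38)),onz(S(170,168),PS,263),onz(D(514,38),PD,263))
print("base",tri(S(170,323),D(530,166)))
for im,P,(u,v) in((a,PS,S(295,223)),(b,PD,D(645,289))):
    u,v=int(u),int(v); g=cv2.cvtColor(im,cv2.COLOR_BGR2GRAY)[v-14:v+15,u-14:u+15]
    m=(g<45).astype(np.uint8);l=cv2.connectedComponentsWithStats(m)
    for s,c in zip(l[2][1:],l[3][1:]):
        if s[4]>20: print("dark",s,c+[u-14,v-14],onz(c+[u-14,v-14],P,26))
for p in((118,267),(255,283),(235,415)): print("S",onz(S(*p),PS,18))
for p in((482,107),(614,142),(571,246),(429,206)): print("D",onz(D(*p),PD,18))
# ring light & camera
print("ring bottom",onz(S(183,145),PS,100),onz(D(713,160),PD,98))
print("cam top",onz(S(183,14),PS,294),onz(D(727,40),PD,294))
print("bar far",onz(D(660,89),PD,200),"near",onz(D(560,79),PD,200))
E
```

```text
ball (array([627.5, 102.5, 257.1]), np.float64(5.3)) [635.41966528 104.7671437  261.        ] [625.47187448 102.67997154 261.        ]
top (array([658. ,  20.4, 253.2]), np.float64(5.3)) [673.05813211  24.3630575  263.        ] [653.27715036  26.35916877 263.        ]
base (array([656.3,  20.8,  21.3]), np.float64(4.7))
dark [10 11  9  7 61] [371.86885246 271.04918033] [464.99830872 158.69002196  26.        ]
dark [ 0 15  3  8 24] [359.  275.5] [487.16055442 126.36472565  26.        ]
dark [ 9  9 11 11 93] [321.80645161 334.01075269] [459.54032112 159.19735284  26.        ]
S [571.71652151 -54.97337609  18.        ]
S [575.6494118  116.31050117  18.        ]
S [775.21374246 109.28061358  18.        ]
D [758.14231168 -65.12814237  18.        ]
D [562.20478427 -55.68711888  18.        ]
D [563.90038842 121.31121886  18.        ]
D [758.06674009 113.87089566  18.        ]
ring bottom [417.25727687   5.53153585 100.        ] [415.73759605   2.61562044  98.        ]
cam top [416.08422103   3.30755235 294.        ] [414.75100375  -7.00368073 294.        ]
bar far [487.05922183  -1.46310022 200.        ] near [604.87660142  16.26918549 200.        ]
```

```bash
cat >> h.py <<'E'
from scipy.spatial.transform import Rotation as Ro
def shift(t):
    s=manip.state(); R=Ro.from_euler("xyz",s["eef_rot"]); return np.round(R.inv().apply(np.array(t)-s["eef_pos"])/10,2)
E
python3 - <<'E'
from h import *
P=camera_params("wrist");print(P)
s=manip.state();R=Ro.from_euler("xyz",s["eef_rot"]).as_matrix();H=np.array(P["hand_eye"])
print("cam offset world",R@H[:3,3],"look",-R@H[:3,2])
print(shift((520,130,420)))
E
```

```text
{'fx': 345.61359647530287, 'fy': 345.61359647530287, 'cx': 316.3932573160962, 'cy': 234.51529215184942, 'hand_eye': array([[-2.04283636e-03,  9.63539348e-01,  2.67558875e-01,
         6.76243621e+01],
       [ 9.99996390e-01,  1.50128060e-03,  2.22861626e-03,
         1.07470559e-01],
       [ 1.74567851e-03,  2.67562461e-01, -9.63538936e-01,
        -1.43676604e+02],
       [ 0.00000000e+00,  0.00000000e+00,  0.00000000e+00,
         1.00000000e+00]])}
cam offset world [-63.25828232  23.83650368 143.6880067 ] look [ 0.24933816 -0.09666451 -0.96358002]
[-44.24 -34.72 -18.93]
```

Call:
step_arm:
  motion:
    - {"x":-44.2,"y":-34.7,"z":-18.9,"hand":0}
    - {"x":-44.2,"y":-34.7,"z":-18.9,"hand":0}
    - {"x":-44.2,"y":-34.7,"z":-18.9,"hand":0}
    - {"x":-44.2,"y":-34.7,"z":-18.9,"hand":0}
    - {"x":-44.2,"y":-34.7,"z":-18.9,"hand":0}
    - {"x":-44.2,"y":-34.7,"z":-18.9,"hand":0}
    - {"x":-44.2,"y":-34.7,"z":-18.9,"hand":0}
    - {"x":-44.2,"y":-34.7,"z":-18.9,"hand":0}
    - {"x":-44.2,"y":-34.7,"z":-18.9,"hand":0}
    - {"x":-44.2,"y":-34.7,"z":-18.9,"hand":0}

```text
invalid input at $.motion[0]: expected keys wx, wy, wz, x, y, z, hand
```

```bash
python3 -c "
from h import *
print(manip.state()['eef_pos'],manip.state()['eef_rot'],shift((520,130,420)))"
```

```text
[225.60455513 609.00333436 230.18055814] [-3.13973745e+00 -1.75254038e-04  2.78676685e+00] [-44.24 -34.72 -18.93]
```

Call:
step_arm:
  motion:
    - {"wx":0,"wy":0,"wz":0,"x":-44.2,"y":-34.7,"z":-18.9,"hand":0}
    - {"wx":0,"wy":0,"wz":0,"x":-44.2,"y":-34.7,"z":-18.9,"hand":0}
    - {"wx":0,"wy":0,"wz":0,"x":-44.2,"y":-34.7,"z":-18.9,"hand":0}
    - {"wx":0,"wy":0,"wz":0,"x":-44.2,"y":-34.7,"z":-18.9,"hand":0}
    - {"wx":0,"wy":0,"wz":0,"x":-44.2,"y":-34.7,"z":-18.9,"hand":0}
    - {"wx":0,"wy":0,"wz":0,"x":-44.2,"y":-34.7,"z":-18.9,"hand":0}
    - {"wx":0,"wy":0,"wz":0,"x":-44.2,"y":-34.7,"z":-18.9,"hand":0}
    - {"wx":0,"wy":0,"wz":0,"x":-44.2,"y":-34.7,"z":-18.9,"hand":0}
    - {"wx":0,"wy":0,"wz":0,"x":-44.2,"y":-34.7,"z":-18.9,"hand":0}
    - {"wx":0,"wy":0,"wz":0,"x":-44.2,"y":-34.7,"z":-18.9,"hand":0}

```text
clock: 0.93
eef_pos: [432.7, 271.0, 364.4]
eef_rot: [-3.141, -0.0, 2.787]
ft_force: [-0.0, 1.0, -0.3]
finger_gap: -0.002
gripper_force: 0.0
```

```bash
python3 -c "
from h import *
print(manip.state()['eef_pos'],manip.state()['eef_rot'],shift((520,130,420)))"
```

```text
[432.71271665 271.0229574  364.43034184] [-3.14136553e+00 -2.28860208e-04  2.78700374e+00] [-13.08 -10.2   -5.56]
```

Call:
step_arm:
  motion:
    - {"wx":0,"wy":0,"wz":0,"x":-12,"y":-9.5,"z":-5.5,"hand":0}
    - {"wx":0,"wy":0,"wz":0,"x":-12,"y":-9.5,"z":-5.5,"hand":0}
    - {"wx":0,"wy":0,"wz":0,"x":-12,"y":-9.5,"z":-5.5,"hand":0}
    - {"wx":0,"wy":0,"wz":0,"x":-12,"y":-9.5,"z":-5.5,"hand":0}
    - {"wx":0,"wy":0,"wz":0,"x":-12,"y":-9.5,"z":-5.5,"hand":0}
    - {"wx":0,"wy":0,"wz":0,"x":-12,"y":-9.5,"z":-5.5,"hand":0}
    - {"wx":0,"wy":0,"wz":0,"x":-12,"y":-9.5,"z":-5.5,"hand":0}

```text
clock: 1.52
eef_pos: [511.6, 142.3, 418.3]
eef_rot: [-3.141, -0.002, 2.787]
ft_force: [-0.7, -0.1, -0.1]
finger_gap: -0.0
gripper_force: 0.0
```

```bash
cat >> h.py <<'E'
def wristP():
    P=dict(camera_params("wrist")); s=manip.state(); T=np.eye(4); T[:3,:3]=Ro.from_euler("xyz",s["eef_rot"]).as_matrix(); T[:3,3]=s["eef_pos"]
    P["world_to_cam"]=np.linalg.inv(T@np.array(P["hand_eye"])); return P
E
python3 -c "
from h import *
import pickle
P=wristP(); cv2.imwrite('pics/w1.png',camera('wrist')); pickle.dump(P,open('w1.pkl','wb')); print(manip.state()['eef_pos'])"
```

```text
[511.2664611  142.85168582 418.06260623]
```

View pics/w1.png

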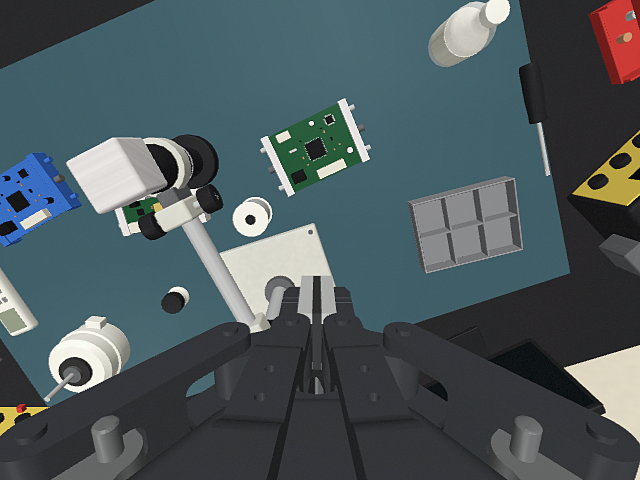

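```bash
python3 - <<'E'
from h import *
import pickle
P=pickle.load(open('w1.pkl','rb'));im=cv2.imread('pics/w1.png')
g=cv2.cvtColor(im,cv2.COLOR_BGR2GRAY)[130:170,296:336]
l=cv2.connectedComponentsWithStats((g<45).astype(np.uint8))
for s,c in zip(l[2][1:],l[3][1:]):
    if s[4]>40: print(s,c+[296,130],onz(c+[296,130],P,26))
chips=onz((316,149),P,26); print(chips)
# bar edges per row
gg=cv2.cvtColor(im,cv2.COLOR_BGR2GRAY)
pts=[]
for v in range(235,312,6):
    r=gg[v].astype(int); u0=int(190+(v-225)*55/90); seg=np.where(np.abs(np.diff(r[u0-22:u0+23]))>25)[0]+u0-22
    pts.append((v,seg.tolist()))
print(pts)
print("base px expected for (654,24,18)",proj((654,24,18),P),proj((654,24,200),P))
print(onz((279,290),P,18),onz((312,229),P,18))
E
```

```text
[  8   7  23  24 295] [315.10508475 148.69491525] [460.40357798 158.2004301   26.        ]
[461.29253437 159.30693612  26.        ]
[(235, [186, 208]), (241, [189, 190, 211]), (247, [193, 215]), (253, [196, 197, 218, 219]), (259, [200, 221, 222]), (265, [203, 204, 225]), (271, [207, 228, 229]), (277, [210, 211, 232]), (283, [214, 235, 236]), (289, [217, 218, 238, 239]), (295, [221, 242]), (301, [224, 225, 245, 246]), (307, [228, 249])]
base px expected for (654,24,18) [281.20021287 286.54886471] [265.95950907 349.08958351]
[658.60949998  18.08069347  18.        ] [577.53848137 108.92225549  18.        ]
```

```bash
python3 - <<'E'
from h import *
import pickle
P=pickle.load(open('w1.pkl','rb'))
a,b=onz((197.2,235),P,200),onz((238.7,307),P,200); print(a,b)
d=(b-a)/np.linalg.norm(b-a); print(np.degrees(np.arctan2(-d[1],-d[0])), a+d*((654-a[0])/d[0]))
c=np.array([654,24.]);ch=np.array([461,159.])
print(np.hypot(*(ch-c)))
print("dirs to approach",shift((530,-50,330)))
print("ball",proj((623,103,261),P))
E
```

```text
[497.06053042   8.56187361 200.        ] [591.82138868  15.90980613 200.        ]
-175.56605161921388 [654.          20.73125086 200.        ]
235.52919139673537
dirs to approach [ -8.46 -17.44   8.8 ]
ball [319.14540949 335.02020597]
```

Call:
step_arm:
  motion:
    - {"wx":0,"wy":0,"wz":0,"x":-8.5,"y":-17.4,"z":8.5,"hand":0}
    - {"wx":0,"wy":0,"wz":0,"x":-8.5,"y":-17.4,"z":8.5,"hand":0}
    - {"wx":0,"wy":0,"wz":0,"x":-8.5,"y":-17.4,"z":8.5,"hand":0}
    - {"wx":0,"wy":0,"wz":0,"x":-8.5,"y":-17.4,"z":8.5,"hand":0}
    - {"wx":0,"wy":0,"wz":0,"x":-8.5,"y":-17.4,"z":8.5,"hand":0}
    - {"wx":0,"wy":0,"wz":0,"x":-8.5,"y":-17.4,"z":8.5,"hand":0}
    - {"wx":0,"wy":0,"wz":0,"x":-8.5,"y":-17.4,"z":8.5,"hand":0}
    - {"wx":0,"wy":0,"wz":0,"x":-8.5,"y":-17.4,"z":8.5,"hand":0}

```text
clock: 2.23
eef_pos: [530.9, -49.2, 333.9]
eef_rot: [3.141, -0.001, 2.788]
ft_force: [0.2, -0.1, 0.2]
finger_gap: 0.0
gripper_force: 0.0
```

```bash
python3 -c "
from h import *
print(manip.state()['eef_pos'],shift((538,-47,186)))
P=wristP()
im=camera('wrist'); cv2.imwrite('pics/w2.png',im)
# where bar & col expected
for p in ((540,12,200),(655,22,263),(624,104,261),(475,-30,200)): print(proj(p,P))"
```

```text
[530.94940922 -49.17458164 333.87163175] [-0.6   0.44 14.79]
[391.05401846 208.40787172]
[469.38098292 367.77750097]
[575.08574751 293.21801637]
[315.02576455 150.01605936]
```

View pics/w2.png

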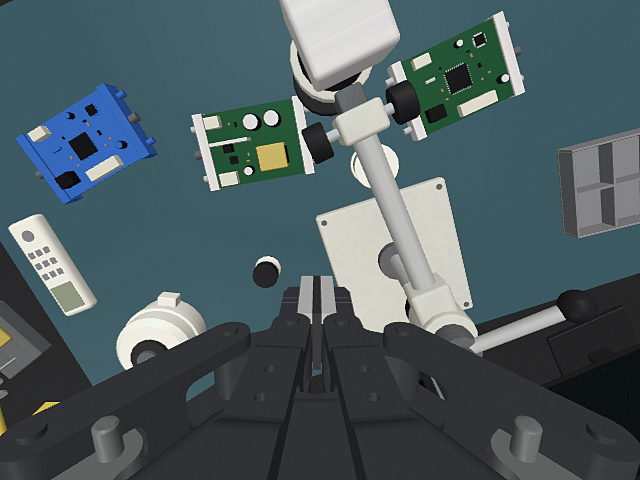

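Call:
step_arm:
  motion:
    - {"wx":0,"wy":0,"wz":0,"x":-0.6,"y":0.2,"z":14.6,"hand":0}
    - {"wx":0,"wy":0,"wz":0,"x":-0.6,"y":0.2,"z":14.6,"hand":0}
    - {"wx":0,"wy":0,"wz":0,"x":-0.6,"y":0.2,"z":14.6,"hand":0}
    - {"wx":0,"wy":0,"wz":0,"x":-0.6,"y":0.2,"z":14.6,"hand":0}
    - {"wx":0,"wy":0,"wz":0,"x":-0.6,"y":0.2,"z":14.6,"hand":0}
    - {"wx":0,"wy":0,"wz":0,"x":-0.6,"y":0.2,"z":14.6,"hand":0}

```text
clock: 2.78
eef_pos: [537.4, -49.1, 188.2]
eef_rot: [3.142, -0.001, 2.789]
ft_force: [0.3, -0.7, 0.3]
finger_gap: 0.0
gripper_force: 0.0
```

```bash
cat >> h.py <<'E'
C=np.array([655,22.])
def pushpose(deg,r=117,off=26,z=188):
    a=np.radians(deg); u=np.array([np.cos(a),np.sin(a)]); n=np.array([-u[1],u[0]])  # n = CCW side
    return np.append(C+r*u+off*n,z)
E
python3 -c "
from h import *
print(manip.state()['eef_pos'])
for d in (184,175,166,157,150,147): print(d,pushpose(d),shift(pushpose(d)))"
```

```text
[537.41178425 -49.0811262  188.23486963]
184 [540.09867444 -12.09817273 188.        ] [1.02 3.56 0.02]
175 [536.17917101   6.29615975 188.        ] [2.03 5.16 0.03]
166 [535.18543074  25.0771729  188.        ] [2.77 6.88 0.03]
157 [537.14192281  43.78241584 188.        ] [3.23 8.71 0.03]
150 [540.67502776  57.9833395  188.        ] [ 3.39 10.16  0.03]
147 [542.71492864  63.91733233 188.        ] [ 3.4  10.79  0.03]
```

Call:
step_arm:
  motion:
    - {"wx":0,"wy":0,"wz":0,"x":0.5,"y":1.5,"z":0,"hand":0}
    - {"wx":0,"wy":0,"wz":0,"x":0.8,"y":2.5,"z":0,"hand":0}
    - {"wx":0,"wy":0,"wz":0,"x":1.0,"y":3.2,"z":0,"hand":0}
    - {"wx":0,"wy":0,"wz":0,"x":1.2,"y":3.7,"z":0,"hand":0}
    - {"wx":0,"wy":0,"wz":0,"x":1.5,"y":4.2,"z":0,"hand":0}
    - {"wx":0,"wy":0,"wz":0,"x":1.8,"y":4.7,"z":0,"hand":0}
    - {"wx":0,"wy":0,"wz":0,"x":2.0,"y":5.2,"z":0,"hand":0}
    - {"wx":0,"wy":0,"wz":0,"x":2.2,"y":5.7,"z":0,"hand":0}
    - {"wx":0,"wy":0,"wz":0,"x":2.5,"y":6.3,"z":0,"hand":0}
    - {"wx":0,"wy":0,"wz":0,"x":2.8,"y":6.9,"z":0,"hand":0}

```text
clock: 3.62
eef_pos: [537.2, 22.1, 190.5]
eef_rot: [-3.139, 0.007, 2.786]
ft_force: [1.5, -7.0, 2.1]
finger_gap: -0.005
gripper_force: 3.2
```

```bash
cat >> h.py <<'E'
def look(name):
    P=wristP(); cv2.imwrite(f'pics/{name}.png',camera('wrist')); a=camera('side'); cv2.imwrite(f'pics/{name}s.png',a); b=camera('scene'); cv2.imwrite(f'pics/{name}c.png',b)
    cv2.imwrite(f'pics/{name}sc.png',np.hstack([cv2.resize(a[190:400,200:400],None,fx=2,fy=2,interpolation=cv2.INTER_CUBIC),cv2.resize(b[160:370,225:425],None,fx=2,fy=2,interpolation=cv2.INTER_CUBIC)])); return P
E
python3 -c "
from h import *
print(manip.state()['eef_pos'],manip.state()['ft_force'])
for d in (166,157,150,147): print(d,shift(pushpose(d)))
look('p1')"
```

```text
[537.21080308  22.05204584 190.53756419] [ 1.45511451 -7.01545999  2.09929357]
166 [0.3  0.21 0.25]
157 [0.76 2.04 0.24]
150 [0.93 3.49 0.24]
147 [0.94 4.12 0.24]
```

View pics/p1sc.png

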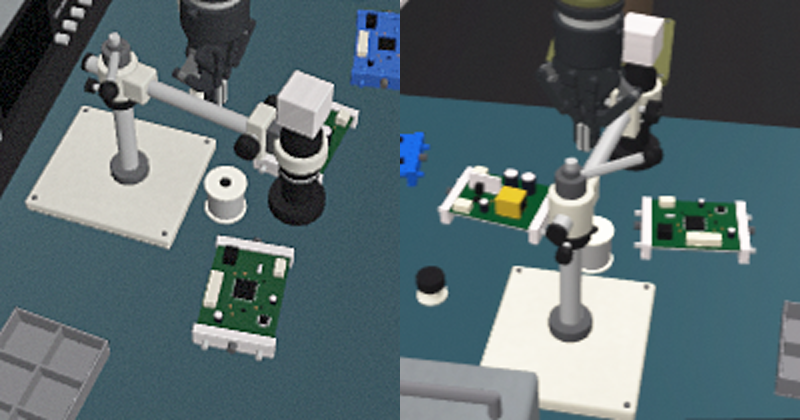

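Call:
step_arm:
  motion:
    - {"wx":0,"wy":0,"wz":0,"x":0.2,"y":0.5,"z":0,"hand":0}
    - {"wx":0,"wy":0,"wz":0,"x":0.3,"y":1.0,"z":0,"hand":0}
    - {"wx":0,"wy":0,"wz":0,"x":0.4,"y":1.5,"z":0,"hand":0}
    - {"wx":0,"wy":0,"wz":0,"x":0.5,"y":2.0,"z":0,"hand":0}
    - {"wx":0,"wy":0,"wz":0,"x":0.6,"y":2.5,"z":0,"hand":0}
    - {"wx":0,"wy":0,"wz":0,"x":0.6,"y":2.9,"z":0,"hand":0}
    - {"wx":0,"wy":0,"wz":0,"x":0.6,"y":3.2,"z":0,"hand":0}
    - {"wx":0,"wy":0,"wz":0,"x":0.6,"y":3.3,"z":0,"hand":0}
    - {"wx":0,"wy":0,"wz":0,"x":0.6,"y":3.3,"z":0,"hand":0}

```text
clock: 4.52
eef_pos: [541.1, 56.3, 188.4]
eef_rot: [-3.141, 0.0, 2.787]
ft_force: [-1.2, -3.0, 1.9]
finger_gap: 0.002
gripper_force: 1.7
```

```bash
python3 - <<'E'
from h import *
import pickle
P=look('p2'); pickle.dump(P,open('p2.pkl','wb'))
print(manip.state()['eef_pos'],manip.state()['ft_force'])
w=cv2.imread('pics/p2.png'); sc=cv2.imread('pics/p2sc.png')
cv2.imwrite('pics/p2v.png',np.hstack([sc[:,:400],cv2.resize(w[:420,120:520],(400,420))]))
for p in (155,150,145,140):
    a=np.radians(p);u=np.array([np.cos(a),np.sin(a)]);print(p,[proj((*(C+r*u),200),P).round() for r in(100,160)])
E
```

```text
[540.96158016  56.40839581 188.26294759] [-1.08877639 -4.40247455  2.19448077]
155 [array([353., 345.]), array([369., 210.])]
150 [array([373., 347.]), array([405., 214.])]
145 [array([392., 351.]), array([439., 222.])]
140 [array([411., 356.]), array([472., 232.])]
```

View pics/p2v.png

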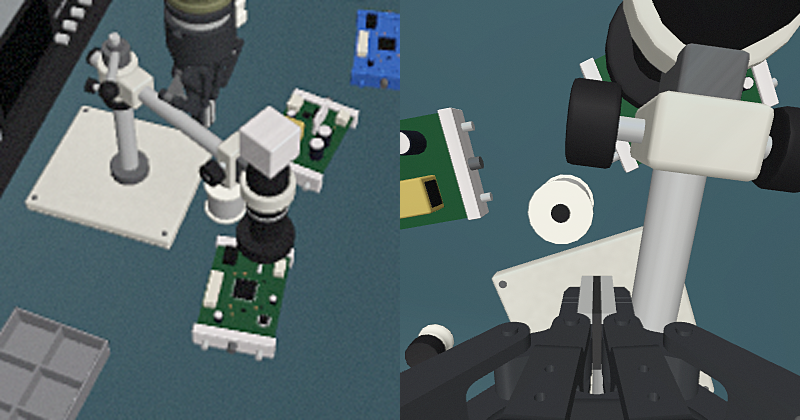

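```bash
cat >> h.py <<'E'
def barline(im,P,d0,rs,w=34):
    """edges of the bar across rays from a guessed bearing d0; each edge ray pair bisected"""
    g=cv2.GaussianBlur(cv2.cvtColor(im,cv2.COLOR_BGR2GRAY),(3,3),0); pts=[]
    a=np.radians(d0);u=np.array([np.cos(a),np.sin(a)]);n=np.array([-u[1],u[0]])
    for r in rs:
        s=np.arange(-w,w,.5); uv=np.array([proj((*(C+r*u+x*n),200),P) for x in s],np.float32)
        v=cv2.remap(g,uv[:,0].reshape(1,-1),uv[:,1].reshape(1,-1),1)[0].astype(float)
        gr=np.abs(v[4:]-v[:-4]); sc=s[2:-2]
        best=max(((gr[i]*gr[j],sc[i],sc[j]) for i in range(len(sc)) for j in range(i,len(sc)) if 17<sc[j]-sc[i]<26))
        pts.append((r,best[1],best[2]))
    p=np.array(pts); m=(p[:,1]+p[:,2])/2; k=np.polyfit(p[:,0],m,1)
    return d0+np.degrees(np.arctan(k[0])),k[1],(p[:,2]-p[:,1]).round(1),(m-np.polyval(k,p[:,0])).round(1)
E
python3 - <<'E'
from h import *
import pickle
print(barline(cv2.imread('pics/p2.png'),pickle.load(open('p2.pkl','rb')),151,range(125,170,5)))
print(barline(cv2.imread('pics/w1.png'),pickle.load(open('w1.pkl','rb')),184.4,range(80,165,8)))
print(barline(cv2.imread('pics/p2s.png'),PD,151,range(80,165,8)))
print(barline(cv2.imread('pics/side0.png'),PD,184.4,range(60,165,8)))
E
```

```text
(np.float64(174.50904022419246), np.float64(-54.35277777777779), array([25.5, 22.5, 20.5, 20.5, 20.5, 19.5, 20.5, 20.5, 20. ]), array([  0.7,  -0.9,  -2.1,  -4.3,  -6.5,  11.9,   9.2,   7. , -14.9]))
(np.float64(184.7255406986593), np.float64(0.2500000000000001), array([21.5, 21.5, 21.5, 21.5, 22. , 22. , 21.5, 21. , 20.5, 20.5, 21. ]), array([ 0. , -0. , -0. , -0.1,  0.1,  0.1, -0.2, -0. ,  0.2,  0.1, -0.2]))
(np.float64(146.5975604802395), np.float64(13.39772727272729), array([18. , 17.5, 19. , 25.5, 24.5, 24. , 22.5, 23. , 22.5, 23. , 22. ]), array([11.8, -3.9, -2.5, -5.6, -3. , -1.2, -0.8,  0.1,  0.9,  1.8,  2.4]))
(np.float64(182.67692407651987), np.float64(6.190659340659338), array([25. , 23. , 25.5, 24.5, 18. , 25.5, 25.5, 17.5, 25.5, 23. , 25.5,
       22. , 25. , 23.5]), array([-3.4, -2.6, -2.7, -1.9, 19.1, -3.9, -2.2,  2. , -1.2, -0.7, -0.7,
       -0.7, -0.5, -0.5]))
```

```bash
python3 - <<'E'
from h import *
import pickle
P=pickle.load(open('p2.pkl','rb'));g=cv2.cvtColor(cv2.imread('pics/p2.png'),cv2.COLOR_BGR2GRAY).astype(int)
for v in (190,205,220,240,260,280):
    r=g[v,340:450]; e=np.where(np.abs(r[2:]-r[:-2])>18)[0]+341; print(v,e.tolist())
E
```

```text
190 [369, 370, 422, 423, 424]
205 [366, 367, 368, 419, 420, 421]
220 [364, 365, 416, 417, 418]
240 [360, 361, 362, 363, 412, 413, 414]
260 [356, 357, 358, 359, 407, 408, 409]
280 [353, 354, 356, 357, 403, 404, 405]
```

```bash
python3 - <<'E'
from h import *
import pickle
P=pickle.load(open('p2.pkl','rb'))
def line(e1,e2):
    a,b=onz(e1,P,200)[:2],onz(e2,P,200)[:2]; d=a-b; d/=np.linalg.norm(d)
    w=C-b; return np.degrees(np.arctan2(d[1],d[0])), d[0]*w[1]-d[1]*w[0], a,b
print(line((396.3,190),(379.5,280)))
print(line((369.5,190),(355,280)));print(line((423,190),(404,280)))
a,b=[onz(p,P,200)[:2] for p in((396.3,190),(379.5,280))]
for p in(a,b,(a+b)/2): q=p-C; print(np.degrees(np.arctan2(q[1],q[0])),np.hypot(*q))
E
```

```text
(np.float64(152.46676785885558), np.float64(1.8522405262901813), array([506.14491228, 101.68763477]), array([539.31152991,  84.39772906]))
(np.float64(152.73235793558433), np.float64(-7.5458618558879635), array([502.56608667,  92.07880361]), array([535.8002064,  74.9491575]))
(np.float64(152.25966531650613), np.float64(11.370226838331313), array([509.70895621, 111.25677843]), array([542.82146862,  93.84257425]))
151.8382093876816 168.84299297275936
151.65935350114623 131.44313866651163
151.7599194703517 150.1428857722515
```

Call:
step_arm:
  motion:
    - {"wx":0,"wy":0,"wz":0,"x":0,"y":0.3,"z":0,"hand":0}
    - {"wx":0,"wy":0,"wz":0,"x":0,"y":0.6,"z":0,"hand":0}
    - {"wx":0,"wy":0,"wz":0,"x":0,"y":0.9,"z":0,"hand":0}
    - {"wx":0,"wy":0,"wz":0,"x":0,"y":1.1,"z":0,"hand":0}
    - {"wx":0,"wy":0,"wz":0,"x":0,"y":1.1,"z":0,"hand":0}
    - {"wx":0,"wy":0,"wz":0,"x":0,"y":1.1,"z":0,"hand":0}
    - {"wx":0,"wy":0,"wz":0,"x":0,"y":1.1,"z":0,"hand":0}

```text
clock: 5.25
eef_pos: [544.7, 67.1, 187.9]
eef_rot: [3.141, -0.001, 2.787]
ft_force: [-0.2, -1.8, 0.5]
finger_gap: -0.003
gripper_force: 1.2
```

```bash
cat >> h.py <<'E'
def bar2(im,P,vs,lo,hi):
    g=cv2.cvtColor(im,cv2.COLOR_BGR2GRAY).astype(int); out=[]
    for v in vs:
        r=g[v,lo:hi]; e=np.where(np.abs(r[2:]-r[:-2])>18)[0]+lo+1
        s=np.split(e,np.where(np.diff(e)>8)[0]+1); m=[x.mean() for x in s]
        print(v,np.round(m,1)); 
        for i in range(len(m)-1):
            if 40<m[i+1]-m[i]<65:
                p=onz(((m[i]+m[i+1])/2,v),P,200)[:2]; q=p-C; out.append((*p,np.degrees(np.arctan2(q[1],q[0]))))
    o=np.array(out); d=o[0,:2]-o[-1,:2]; print("dir",np.degrees(np.arctan2(d[1],d[0])),"bearings",o[:,2].round(2))
E
python3 - <<'E'
from h import *
import pickle
P=look('p3'); pickle.dump(P,open('p3.pkl','wb'))
print(manip.state()['eef_pos'],manip.state()['ft_force'])
bar2(cv2.imread('pics/p3.png'),P,(190,205,220,240,260,280),340,470)
E
```

```text
[544.67721057  67.0814839  187.99295593] [-0.02373789 -3.0496391   0.47523631]
190 [384. 440. 453.]
205 [380. 435.]
220 [376. 430.]
240 [368.7 424. ]
260 [364.5 417. ]
280 [359.5 411. ]
dir 146.9984959973664 bearings [146.17 146.14 146.12 146.17 146.07 145.93]
```

View pics/p3sc.png

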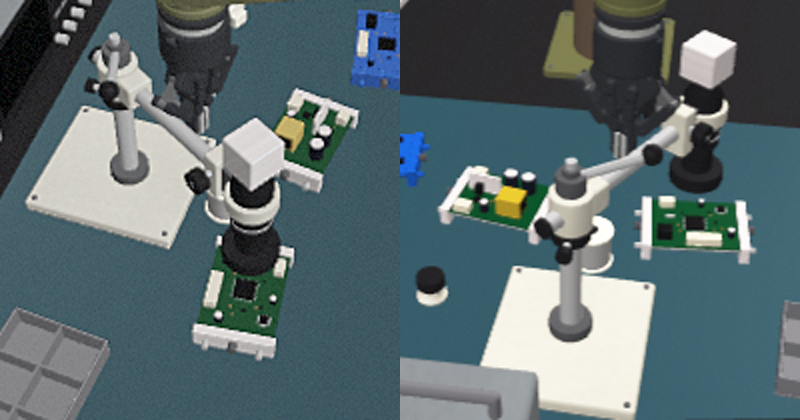

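```bash
python3 - <<'E'
from h import *
for n,P,c0,z in(("p3s",PD,(325,315),105),("p3c",PS,(372,250),105)):
    im=cv2.imread(f"pics/{n}.png");m=(cv2.cvtColor(im,cv2.COLOR_BGR2GRAY)<40).astype(np.uint8)
    x,y=c0; sub=m[y-22:y+18,x-22:x+23]
    print(n); print([ (y-22+i, int(np.where(r)[0].min()+x-22), int(np.where(r)[0].max()+x-22)) for i,r in enumerate(sub) if r.any()])
for L in((461,159),(655+240*np.cos(np.radians(146.4)),22+240*np.sin(np.radians(146.4)))):
    for P in(PD,PS):
        t=np.linspace(0,6.28,60); q=np.array([proj((L[0]+34*np.cos(a),L[1]+34*np.sin(a),96),P) for a in t]); print(np.round(L),"ring u",q[:,0].min().round(1),q[:,0].max().round(1),"v",q[:,1].min().round(1),q[:,1].max().round(1))
E
```

```text
p3s
[(293, 322, 329), (299, 315, 315), (301, 317, 318), (302, 315, 332), (303, 315, 335), (304, 315, 335), (305, 313, 336), (306, 314, 338), (307, 312, 338), (308, 311, 338), (309, 311, 338), (310, 311, 339), (311, 311, 339), (312, 311, 339), (313, 310, 338), (314, 311, 338), (315, 310, 338), (316, 311, 338), (317, 311, 338), (318, 311, 339), (319, 312, 337), (320, 311, 337), (321, 311, 336), (322, 313, 336), (323, 314, 336), (324, 315, 343), (325, 316, 333), (326, 319, 330), (327, 321, 328), (329, 318, 319), (330, 318, 332), (331, 318, 327), (332, 318, 327)]
p3c
[(228, 371, 381), (229, 371, 380), (230, 371, 377), (231, 372, 383), (232, 372, 382), (233, 350, 381), (234, 350, 381), (235, 350, 380), (236, 351, 380), (237, 350, 380), (238, 350, 381), (239, 350, 381), (240, 350, 381), (241, 350, 381), (242, 350, 380), (243, 360, 380), (244, 360, 380), (245, 360, 379), (246, 360, 378), (247, 360, 385), (248, 360, 385), (249, 361, 385), (250, 361, 384), (251, 362, 384), (252, 363, 383), (253, 364, 382), (254, 365, 381), (255, 368, 380), (256, 372, 375), (262, 374, 376), (263, 375, 386), (264, 384, 386), (265, 384, 386)]
[461 159] ring u 306.6 336.4 v 304.9 330.0
[461 159] ring u 360.9 387.8 v 241.0 257.9
[455. 155.] ring u 309.6 339.4 v 304.1 329.1
[455. 155.] ring u 359.3 386.2 v 239.5 256.2
```

Call:
step_arm:
  motion:
    - {"wx":0,"wy":0,"wz":0,"x":0,"y":0.15,"z":0,"hand":0}
    - {"wx":0,"wy":0,"wz":0,"x":0,"y":0.32,"z":0,"hand":0}
    - {"wx":0,"wy":0,"wz":0,"x":0,"y":0.32,"z":0,"hand":0}
    - {"wx":0,"wy":0,"wz":0,"x":0,"y":0.32,"z":0,"hand":0}
    - {"wx":0,"wy":0,"wz":0,"x":0,"y":0.32,"z":0,"hand":0}

```text
clock: 5.82
eef_pos: [546.0, 70.0, 188.0]
eef_rot: [-3.142, 0.0, 2.787]
ft_force: [0.1, -2.3, -0.6]
finger_gap: -0.001
gripper_force: 1.5
```

```bash
cat >> h.py <<'E'
def ring(n):
    for s,P,rows,lo,hi in((n+"s",PD,range(309,319),295,350),(n+"c",PS,range(247,252),352,400)):
        g=cv2.cvtColor(cv2.imread(f"pics/{s}.png"),cv2.COLOR_BGR2GRAY)<40
        print(s,[(int(np.where(g[v,lo:hi])[0].min()+lo),int(np.where(g[v,lo:hi])[0].max()+lo)) for v in rows])
E
python3 - <<'E'
from h import *
import pickle
P=look('p4'); pickle.dump(P,open('p4.pkl','wb'))
print(manip.state()['eef_pos'],manip.state()['ft_force'])
bar2(cv2.imread('pics/p4.png'),P,(205,220,240,260,280),340,470); ring('p4')
E
```

```text
[545.91538031  70.02667242 188.02383691] [-0.21678486 -3.5510063   0.22797794]
205 [383.5 439. ]
220 [367.  378.5 433.5]
240 [372.3 426.5]
260 [366.3 419.5]
280 [360.5 412.5]
dir 145.4144544416418 bearings [144.6  144.6  144.56 144.49 144.4 ]
p4s [(310, 336), (309, 336), (309, 336), (309, 336), (309, 336), (308, 336), (308, 336), (309, 336), (308, 336), (309, 337)]
p4c [(362, 380), (362, 387), (362, 387), (363, 387), (363, 386)]
```

Call:
step_arm:
  motion:
    - {"wx":0,"wy":0,"wz":0,"x":0,"y":-1.5,"z":0,"hand":0}
    - {"wx":0,"wy":0,"wz":0,"x":0,"y":-3,"z":0,"hand":0}
    - {"wx":0,"wy":0,"wz":0,"x":0,"y":-3,"z":-3,"hand":0}
    - {"wx":0,"wy":0,"wz":0,"x":0,"y":-3,"z":-7,"hand":0}
    - {"wx":0,"wy":0,"wz":0,"x":0,"y":-3,"z":-11,"hand":0}
    - {"wx":0,"wy":0,"wz":0,"x":0,"y":-3,"z":-12.5,"hand":0}
    - {"wx":0,"wy":0,"wz":0,"x":0,"y":-3,"z":-12.5,"hand":0}

```text
clock: 6.55
eef_pos: [537.8, 42.8, 319.8]
eef_rot: [3.136, 0.009, 2.787]
ft_force: [0.2, -0.1, -0.3]
finger_gap: -0.002
gripper_force: 0.0
```

```bash
cat >> h.py <<'E'
def levpose(d,r=60,off=19,z=242):
    return pushpose(d,r,off,z)
E
python3 - <<'E'
from h import *
P=look('p5'); ring('p5')
s=manip.state();print(s['eef_pos'],s['eef_rot'])
print("ball exp",[ (d,proj((*(C+84*np.array([np.cos(np.radians(d)),np.sin(np.radians(d))])),261),P).round(),proj((*(C+84*np.array([np.cos(np.radians(d)),np.sin(np.radians(d))])),261),PS).round()) for d in (105,110,115)])
print(shift((590,58,312)))
for d,o in((110,45),(110,23),(100,21),(90,19),(80,18),(70,17),(60,18),(52,20)): p=levpose(d,60,o); print(d,p.round(),shift(p))
w=cv2.imread('pics/p5.png'); sc=cv2.imread('pics/p5sc.png')
cv2.imwrite('pics/p5v.png',np.hstack([sc[:,400:],cv2.resize(w[:420,240:],(400,420))]))
E
```

```text
p5s [(310, 336), (309, 336), (309, 337), (309, 336), (308, 336), (308, 336), (309, 336), (308, 336), (308, 336), (309, 337)]
p5c [(362, 380), (362, 387), (362, 387), (363, 387), (363, 386)]
[535.08219212  42.47647195 311.92774488] [ 3.14102880e+00 -1.94525350e-03  2.78728376e+00]
ball exp [(105, array([450., 348.]), array([351., 236.])), (110, array([444., 340.]), array([350., 234.])), (115, array([438., 333.]), array([349., 232.]))]
[-4.61  3.36 -0.01]
110 [592.  63. 242.] [-4.66  3.9   6.99]
110 [613.  71. 242.] [-6.34  5.32  6.98]
100 [624.  77. 242.] [-7.13  6.36  6.98]
90 [636.  82. 242.] [-8.11  7.2   6.98]
80 [648.  84. 242.] [-9.13  7.82  6.98]
70 [660.  84. 242.] [-10.24   8.23   6.98]
60 [669.  83. 242.] [-11.21   8.45   6.98]
52 [676.  82. 242.] [-11.89   8.56   6.97]
```

View pics/p5v.png

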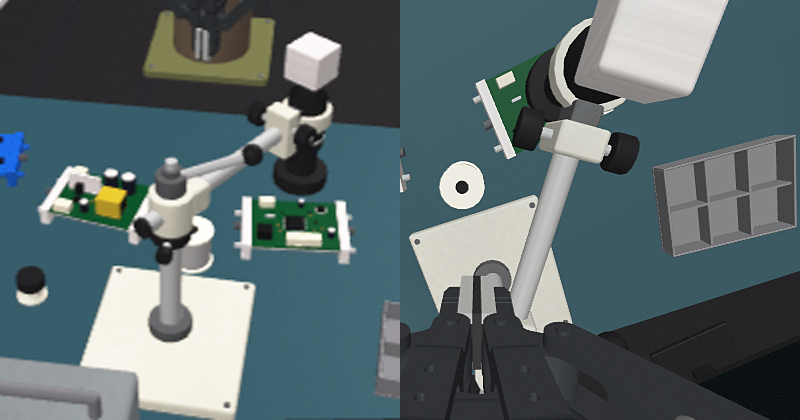

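Call:
step_arm:
  motion:
    - {"wx":0,"wy":0,"wz":0,"x":-2.3,"y":1.9,"z":0,"hand":0}
    - {"wx":0,"wy":0,"wz":0,"x":-4.6,"y":3.7,"z":0,"hand":0}
    - {"wx":0,"wy":0,"wz":0,"x":-4.7,"y":3.9,"z":2,"hand":0}
    - {"wx":0,"wy":0,"wz":0,"x":-4.7,"y":3.9,"z":5,"hand":0}
    - {"wx":0,"wy":0,"wz":0,"x":-4.7,"y":3.9,"z":7,"hand":0}
    - {"wx":0,"wy":0,"wz":0,"x":-4.7,"y":3.9,"z":7,"hand":0}
    - {"wx":0,"wy":0,"wz":0,"x":-4.7,"y":3.9,"z":7,"hand":0}

```text
clock: 7.28
eef_pos: [591.4, 62.3, 239.5]
eef_rot: [-3.14, -0.006, 2.787]
ft_force: [-0.3, -0.7, 0.1]
finger_gap: 0.001
gripper_force: 0.0
```

Call:
step_arm:
  motion:
    - {"wx":0,"wy":0,"wz":0,"x":-0.6,"y":0.5,"z":0,"hand":0}
    - {"wx":0,"wy":0,"wz":0,"x":-1.1,"y":0.9,"z":0,"hand":0}
    - {"wx":0,"wy":0,"wz":0,"x":-1.6,"y":1.4,"z":0,"hand":0}
    - {"wx":0,"wy":0,"wz":0,"x":-2.0,"y":1.9,"z":0,"hand":0}
    - {"wx":0,"wy":0,"wz":0,"x":-2.5,"y":2.4,"z":0,"hand":0}
    - {"wx":0,"wy":0,"wz":0,"x":-3.0,"y":2.9,"z":0,"hand":0}
    - {"wx":0,"wy":0,"wz":0,"x":-3.4,"y":3.3,"z":0,"hand":0}
    - {"wx":0,"wy":0,"wz":0,"x":-3.4,"y":3.3,"z":0,"hand":0}

```text
clock: 7.95
eef_pos: [637.3, 81.7, 242.9]
eef_rot: [3.141, -0.0, 2.787]
ft_force: [-0.9, -0.7, 0.6]
finger_gap: 0.004
gripper_force: 0.4
```

```bash
python3 - <<'E'
from h import *
P=look('p6'); ring('p6')
s=manip.state();print(s['eef_pos'],s['ft_force'])
for n,PP in(("p6s",PD),("p6c",PS)):
    print(n,[(d,proj((*(C+84*np.array([np.cos(np.radians(d)),np.sin(np.radians(d))])),261),PP).round().tolist()) for d in (110,90,80,50)])
for d,o in((90,19),(80,18),(70,17),(60,18),(52,20)): p=levpose(d,60,o); print(d,shift(p))
E
```

```text
p6s [(310, 336), (309, 336), (309, 337), (309, 336), (309, 336), (308, 336), (308, 336), (308, 336), (308, 336), (309, 337)]
p6c [(352, 380), (352, 387), (362, 387), (363, 387), (363, 386)]
[636.80213746  81.59723569 242.97151544] [-0.66871331 -0.92327896  0.14888963]
p6s [(110, [256.0, 235.0]), (90, [243.0, 234.0]), (80, [237.0, 232.0]), (50, [224.0, 223.0])]
p6c [(110, [350.0, 234.0]), (90, [351.0, 243.0]), (80, [350.0, 247.0]), (50, [339.0, 259.0])]
90 [0.09 0.01 0.1 ]
80 [-0.93  0.62  0.1 ]
70 [-2.04  1.03  0.1 ]
60 [-3.01  1.26  0.1 ]
52 [-3.69  1.37  0.1 ]
```

View pics/p6sc.png

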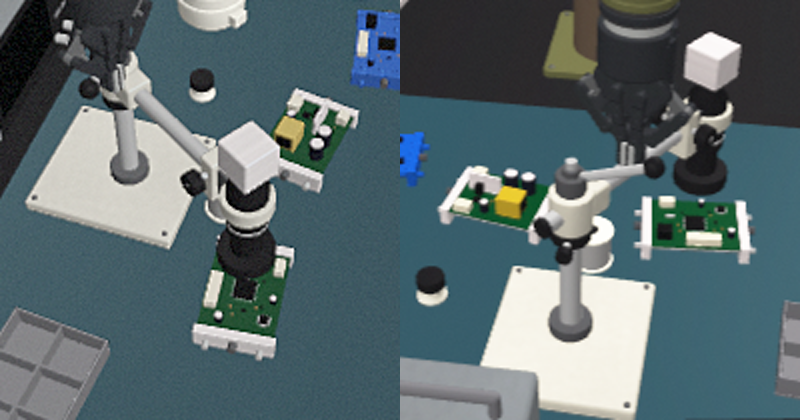

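Call:
step_arm:
  motion:
    - {"wx":0,"wy":0,"wz":0,"x":-0.5,"y":0.3,"z":0,"hand":0}
    - {"wx":0,"wy":0,"wz":0,"x":-0.9,"y":0.6,"z":0,"hand":0}
    - {"wx":0,"wy":0,"wz":0,"x":-1.5,"y":0.8,"z":0,"hand":0}
    - {"wx":0,"wy":0,"wz":0,"x":-2.0,"y":1.0,"z":0,"hand":0}
    - {"wx":0,"wy":0,"wz":0,"x":-2.5,"y":1.1,"z":0,"hand":0}
    - {"wx":0,"wy":0,"wz":0,"x":-3.0,"y":1.2,"z":0,"hand":0}
    - {"wx":0,"wy":0,"wz":0,"x":-3.3,"y":1.2,"z":0,"hand":0}
    - {"wx":0,"wy":0,"wz":0,"x":-3.3,"y":1.2,"z":0,"hand":0}

```text
clock: 8.77
eef_pos: [672.1, 81.1, 242.8]
eef_rot: [3.141, -0.001, 2.787]
ft_force: [-2.9, 0.6, 0.7]
finger_gap: 0.002
gripper_force: 1.3
```

```bash
python3 - <<'E'
from h import *
P=look('p7'); ring('p7')
s=manip.state();print(s['eef_pos'],s['ft_force'])
im=cv2.imread('pics/p7c.png');g=(cv2.cvtColor(im,cv2.COLOR_BGR2GRAY)<50).astype(np.uint8)[236:268,322:362]
l=cv2.connectedComponentsWithStats(g)
for a,c in zip(l[2][1:],l[3][1:]):
    if a[4]>15: print(a,c+[322,236],onz(c+[322,236],PS,261))
for d in(65,60,55,50,45): print(d,proj((*(C+84*np.array([np.cos(np.radians(d)),np.sin(np.radians(d))])),261),PS).round(1),shift(levpose(d,60,20)))
E
```

```text
p7s [(310, 336), (309, 336), (309, 336), (309, 336), (308, 336), (308, 336), (309, 336), (308, 336), (309, 336), (309, 337)]
p7c [(362, 387), (362, 387), (362, 387), (363, 387), (363, 386)]
[672.14302199  81.3264124  243.09057928] [-2.0062674   0.85108628 -0.58744867]
[  6   0  33  27 308] [343.47077922 245.72402597] [666.44314618  90.96575937 261.        ]
65 [346.1 253.6] [ 1.05 -0.02  0.11]
60 [344.1 255.6] [0.51 0.09 0.11]
55 [341.8 257.4] [-0.04  0.15  0.11]
50 [339.2 259.1] [-0.59  0.16  0.11]
45 [336.4 260.6] [-1.14  0.13  0.11]
```

Call:
step_arm:
  motion:
    - {"wx":0,"wy":0,"wz":0,"x":-0.25,"y":0,"z":0,"hand":0}
    - {"wx":0,"wy":0,"wz":0,"x":-0.5,"y":0,"z":0,"hand":0}
    - {"wx":0,"wy":0,"wz":0,"x":-0.7,"y":-0.1,"z":0,"hand":0}
    - {"wx":0,"wy":0,"wz":0,"x":-0.7,"y":-0.1,"z":0,"hand":0}
    - {"wx":0,"wy":0,"wz":0,"x":-0.7,"y":-0.1,"z":0,"hand":0}

```text
clock: 9.33
eef_pos: [678.0, 78.1, 243.1]
eef_rot: [3.141, -0.0, 2.787]
ft_force: [-3.1, 2.3, -1.0]
finger_gap: -0.0
gripper_force: 1.9
```

Call:
step_arm:
  motion:
    - {"wx":0,"wy":0,"wz":0,"x":-0.2,"y":-0.05,"z":0,"hand":0}
    - {"wx":0,"wy":0,"wz":0,"x":-0.4,"y":-0.1,"z":0,"hand":0}
    - {"wx":0,"wy":0,"wz":0,"x":-0.6,"y":-0.15,"z":0,"hand":0}
    - {"wx":0,"wy":0,"wz":0,"x":-0.6,"y":-0.15,"z":0,"hand":0}
    - {"wx":0,"wy":0,"wz":0,"x":-0.6,"y":-0.15,"z":0,"hand":0}

```text
clock: 9.75
eef_pos: [678.8, 77.6, 242.9]
eef_rot: [3.14, -0.013, 2.788]
ft_force: [-18.6, 9.9, 3.9]
finger_gap: -0.0
gripper_force: 10.5
```

Call:
step_arm:
  motion:
    - {"wx":0,"wy":0,"wz":0,"x":0.8,"y":0.2,"z":0,"hand":0}
    - {"wx":0,"wy":0,"wz":0,"x":2,"y":0.3,"z":0,"hand":0}
    - {"wx":0,"wy":0,"wz":0,"x":3,"y":0.3,"z":0,"hand":0}
    - {"wx":0,"wy":0,"wz":0,"x":3,"y":0.3,"z":-3,"hand":0}
    - {"wx":0,"wy":0,"wz":0,"x":3,"y":0.3,"z":-7,"hand":0}
    - {"wx":0,"wy":0,"wz":0,"x":3,"y":0.3,"z":-11,"hand":0}
    - {"wx":0,"wy":0,"wz":0,"x":3,"y":0.3,"z":-15,"hand":0}
    - {"wx":0,"wy":0,"wz":0,"x":3,"y":0.3,"z":-18,"hand":0}
    - {"wx":0,"wy":0,"wz":0,"x":3,"y":0.3,"z":-18,"hand":0}
    - {"wx":0,"wy":0,"wz":0,"x":3,"y":0.3,"z":-18,"hand":0}

```text
clock: 10.58
eef_pos: [656.5, 87.2, 427.6]
eef_rot: [3.139, 0.008, 2.786]
ft_force: [0.3, 0.3, -0.2]
finger_gap: -0.001
gripper_force: 0.0
```

```bash
python3 - <<'E'
from h import *
P=look('p8'); ring('p8')
s=manip.state();print(s['eef_pos'],s['ft_force'])
cv2.imwrite('pics/p8v.png',np.hstack([cv2.imread('pics/p8sc.png')[:,:400],cv2.imread('pics/p8sc.png')[:,400:]]))
E
```

```text
p8s [(310, 335), (309, 336), (309, 337), (309, 336), (309, 336), (308, 336), (308, 336), (308, 336), (308, 336), (309, 337)]
p8c [(362, 387), (362, 387), (362, 387), (363, 387), (363, 386)]
[655.42573363  87.21443028 421.15441685] [-0.49014086 -0.54623355 -0.88606925]
```

View pics/p8v.png

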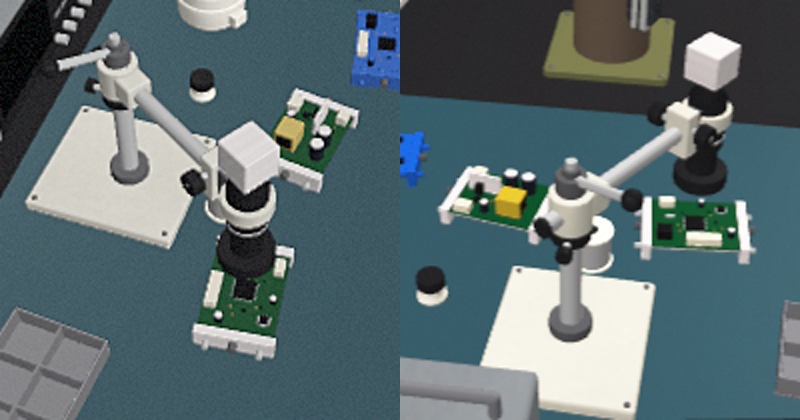

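Final picture: the lever ball is at scene pixel (341, 260), about 50°, which is its stop. The ring light is unchanged above the chip, and the robot is clear of everything.

```bash
python3 -c "
from cell import manip
print(manip.job_done())"
```

```text
the job is handed in; nothing more can be done
None
```

The microscope lens stands above the control board's large chip, to within about 3 mm by my camera measurements. The clamp lever is pushed clockwise to its stop, and the job was handed in at about 11 s with the robot touching nothing.

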